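Hold the target at the mark for a parking-sensor check

ROBOT

A 7-joint arm with a two-finger parallel gripper is mounted at the origin on the work surface. World frame = base frame: x ahead of the robot, y to its left, z up, the work surface at z = 0. Lengths are in m, angles in rad, forces in N, time in s.
With the tool pointing down it reaches from about 0.4 to 0.85 m from the base axis. Payload 10.4 kg.
Tool frame: the origin (TCP) lies on the centre line of the jaws, within the pads' length; the fingertips stand 11 mm ahead of it and the grasp point (between the pads) lies 8 mm behind it (tip_reach is the distance from the TCP to the fingertips, in m); z points along the fingers, y is the line along which they close (so a half turn about z gives the same grasp; the last joint's range is limited). The gripper opens to 85 mm and grips with 20 to 120 N. Pads are 22 mm wide; open, the fingers measure 114 mm over their backs; the gripper's body (76 mm by 85 mm) begins 54 mm behind the grasp point. The pads swing forward as they close: fully open they stand 13 mm farther back than shut.
Start: joints at [-1.167, 0.332, -0.065, 1.46, 0.022, 1.35, -0.088], TCP at [0.259, 0.569, 0.242] pointing down, gripper open.
Joint ranges: [-2.6, 2.6], [-0.5, 2.12], [-1.47, 1.34], [0.16, 2.42], [-1.27, 4.41], [0.06, 2.06], [-2.6, 2.6]. Speed limits (rad/s): [2.22, 2.22, 2.79, 2.79, 3.14, 3.14, 3.14].

INTERFACE

Orientations are given as a unit quaternion [x, y, z, w].
In Python, from workcell import get_obs, camera, hand_in, tip_reach gives the robot as it stands. The module is installed in compiled form; this text tells all that it offers.
- The arm moves only by the tool move_arm, never from a script. Its argument "plan" is a list of rows, each an object with "delta_pos": the shift along the tool's x, y, z in shares of 0.75 m (1.0 is 0.75 m), a list of three; "turn": the turn, a rotation vector about the tool's x, y, z in shares of 180 degrees (1.0 is 180 degrees), a list of three; "fingers": the closure, from 0 (fully open) to 1 (shut). A call has 1 to 12 rows; each row is the pose to reach, as a shift and turn from the pose commanded when the call began, along the tool's axes at that moment; what a row does not reach only later rows make up. A row lasts 1/8 s, in which the tool goes at most 62.5 mm and 10.7 degrees, less where a joint would pass 70% of its speed; a pose out of reach is approached as far as the arm can. A call with a gripper value outside its range is refused whole. The fingers move at their own pace and stop on an object; "force" is the grip in N (left out, the last holds). Time passes only in rows, so rows that repeat a pose let the fingers close. It gives the time, the measured TCP pose, the force, the opening and the grip force at its end, in the units of the state.
- get_obs(): the state, without advancing time (a new reading comes with each control period).
- camera(name): name is "side" or "top"; returns a dict with "color" (384x512x3 uint8, red, green, blue), "range_z" (384x512 float32, m along the optical axis (not along the pixel's ray), 0 where there is no reading), "fx", "fy", "cx", "cy" (pixels), "k1" (the pictures are not rectified: a ray, as slopes to the right and down, at radius r is drawn at 1 + k1 r^2 times it, then the intrinsics apply), "R" (3x3) and "t" (3): a world point X has camera coordinates R X + t. Camera axes: x right, y down, z forward; pixel columns grow to the right and rows downward; lengths in m; the calibration is good to about 2 mm. A picture is of the moment at which its call begins.
- hand_in(): hands the job in; it is judged then, once.
The state is a dict: "clock": time; "joint_pos": joint angles; "joint_velocities": joint speeds; "tau": joint torques, N m; "position": TCP position; "ee_rot": TCP orientation; "ft_force": force on the tool from outside, world axes, zero at the start; "torque": the same for the moment, N m; "grip_width": opening from 0.0 (shut) to 1.0 (fully open); "grasp_force": force on a finger pad.
Only numpy, scipy, OpenCV 4.12 (cv2) and the standard library are available. Lean on these libraries where they do the work, as an engineer would, in place of code of your own. Each camera call takes 0.05 s, during which the arm holds its last target. There are 200 camera calls.

TASK

Set the parking sensor with the green face flat and centred on the tester's narrow pedestal, its green face looking straight at the target plate, and let it go. Then pull the spring-return slide out by its orange handle until its red pointer stands at the yellow mark, and keep holding it there with the gripper: the program finishes while holding, because the slide springs back if released. Leave everything else on the bench where it is.

Things in the scene. Friction and masses are not known exactly. Their poses are not given: they have to be found in the camera images.
- tester: Fixed parking-sensor tester across the robot's front: blue base plate 350 x 100 x 12 mm, pedestal at one end, slide on two rods. Origin on the bench under the plate (x -170 to +180, y -50 to +50 mm). Its +x is the pulling direction (pedestal to handle and on), roughly the robot's left. Low end blocks (36 mm high) hold the rods at x = -60 and +170 mm. It never moves.
- rest_top (a point): Centre of the flat top of the pedestal, 55 mm above the bench, at x = -130 mm of the tester; axes as the tester's. The top is 40 mm long (along x) and 18 mm wide (along y), with no lips, narrower than the sensor.
- sensor: Loose parking sensor to be checked, 60 g: black block 50 long x 26 wide x 26 mm high, round GREEN face (23 mm across) at its +x end, 30 mm from the origin, small grey connector at its -x end, 36 mm from the origin; green stripe on top near the face. Origin at the centre of its underside, z up. Starts flat on the bench, at either of two places (swapped with the spare).
- sensor_face (a point): Centre of the sensor's green face, 30 mm ahead (+x) of the sensor's origin, 13 mm above its underside. On the pedestal it must look along the tester's +x, at the target plate.
- slide: Sliding carriage of the tester: aluminium block, upright white target plate (70 wide, top 100 mm above the bench), red pointer bar, orange handle. Origin at the tester's origin while home; axes as the tester's. Slides only along the tester's +x, 105 mm at most; a spring pulls it home: about 4 N at home, growing 120 N/m (14 N at 85 mm).
- grip (a point): Middle of the grip zone of the orange handle: an upright block 16 mm thick along the pulling direction, 30 mm wide across it, top 90 mm above the bench; this point is 72 mm above the bench. The target plate stands 85 mm away from it on the pedestal side; the other side is free above 36 mm.
- pointer (a point): The middle of the red pointer bar of the slide, which lies across the base, 5 mm wide, 108 mm long, 21 mm above the bench. It is always exactly 40 mm behind the handle's middle (towards the pedestal) along the tester's x. It must be brought level with the yellow mark.
- mark: The yellow mark: a pair of yellow tabs 6 mm wide clipped on both edges of the base, across from each other. Origin midway between them on the base's centre line, at bench height; axes as the tester's. It sits 45 to 85 mm beyond the home position of the pointer, differently each time, and stays put.
- spare: Another parking sensor of the same shape and size but with a WHITE face and white stripe. Leave it alone.
- screwdriver: Loose screwdriver with a yellow handle, lying on the bench. Leave alone.
- can: Spray can, 66 mm across, 190 mm tall. Leave alone.
- tape: Roll of black tape, 90 mm across, 22 mm high, lying flat. Leave alone.
- socket: Steel wrench socket, 24 mm across, 30 mm tall, standing. Leave alone.
- jar: Closed jar, 70 mm across, 80 mm tall. Leave alone.
Mind the look-alikes: they are no part of the job. Leave any turquoise look-alike of the sensor alone.

How it is judged:
On the way, in this order (a step that is already met when the one before it is completed fails the run):
1. the green-faced sensor rests on the pedestal facing the plate, let go (x of sensor in the frame of rest_top between -0.015 and 0.015 m and y of sensor in the frame of rest_top between -0.008 and 0.008 m and z of sensor in the frame of rest_top between -0.004 and 0.005 m and x of sensor_face in the frame of rest_top above 0.01 m and angle between the x axis of sensor and the x axis of rest_top, either way round below 0.25 rad and angle between sensor's own z axis and vertical below 0.12 rad and contact force between the fingers and sensor below 0.1 N and linear speed of sensor below 0.02 m/s), for 0.3 s.
2. the slide is held by the gripper with its pointer at the mark (x of pointer in the frame of mark between -0.005 and 0.005 m and contact force between the fingers and slide above 3 N and linear speed of slide below 0.02 m/s), for 0.3 s.
At the end, for the whole second after the job is handed in: The green-faced sensor lies flat on the pedestal untouched by the gripper, centred within 15 mm along and 8 mm across, its face towards the plate within 0.25 rad; the gripper (more than 3 N of contact) holds the slide still with its pointer within 5 mm of the mark, nothing loose touching the slide (all of step 1 and all of step 2 and contact force between slide and spare below 0.2 N and contact force between slide and screwdriver below 0.2 N and contact force between slide and can below 0.2 N and contact force between slide and tape below 0.2 N and contact force between slide and socket below 0.2 N and contact force between slide and jar below 0.2 N and contact force between slide and sensor below 0.2 N); the arm keeps its last pose, push and grip.
It fails at once if another thing on the bench (spare sensor, screwdriver, can, tape, socket, jar) is moved more than 30 mm (distance of any of spare, screwdriver, can, tape, socket, jar from where it was at the start of the episode above 0.03 m).
It also fails if it takes over 54 s, if anything falls off the work surface, if the arm or the gripper's body presses on something with over 40 N, if the wrist force passes 120 N, or if a joint passes its speed limit or range.

## Working session

There is one attempt and no reset: what is moved stays moved. The work goes in short steps, Python scripts to look and compute and a tool call to move; the robot and the scene stay as the last step left them, time stands still between calls to the robot, and variables do not carry over. Pictures are saved under pics/ and viewed, at most 10 in all, crops included, and the job is handed in when it is done.

Besides the shell and the picture viewer there is one more tool, called after ">>>" by a JSON object that holds its "name" and its "arguments". move_arm: Moves the arm, as the interface text tells. Its arguments: {"type":"object","properties":{"plan":{"type":"array","items":{"type":"object","properties":{"delta_pos":{"type":"array","items":{"type":"number"}},"turn":{"type":"array","items":{"type":"number"}},"fingers":{"type":"number"}}}},"force":{"type":"number"}},"required":["plan"]}

```bash
mkdir -p pics; cat > h.py <<'E'
import numpy as np, cv2
from workcell import get_obs, camera
from scipy.spatial.transform import Rotation as Rot
def snap(n,save=None):
    c=camera(n)
    if save: cv2.imwrite('pics/'+save,c['color'][:,:,::-1])
    return c
def rays(c,px):
    px=np.atleast_2d(np.asarray(px,float))
    K=np.array([[c['fx'],0,c['cx']],[0,c['fy'],c['cy']],[0,0,1]])
    u=cv2.undistortPoints(px.reshape(-1,1,2),K,np.array([c['k1'],0,0,0.])).reshape(-1,2)
    return np.c_[u,np.ones(len(u))]
def plane(c,px,z):
    R=np.array(c['R']);t=np.array(c['t']);d=rays(c,px)@R;o=-R.T@t
    return o+d*((z-o[2])/d[:,2])[:,None]
def depth(c,px):
    px=np.atleast_2d(px).astype(int);d=rays(c,px)*c['range_z'][px[:,1],px[:,0]][:,None]
    return (d-c['t'])@np.array(c['R'])
E
python3 - <<'E'
from h import *
a=snap('top','t0.png');b=snap('side','s0.png')
im=np.hstack([a['color'],b['color']])
for c in(a,b): print(c['fx'],c['k1'],-np.array(c['R']).T@c['t'],np.array(c['R'])[2])
o=get_obs();print(o['position'],o['ee_rot'],o['clock'],o['grip_width'])
print(Rot.from_quat(o['ee_rot']).as_matrix().round(3))
E
```

```text
412.53668783379527 -0.12375979525469104 [0.40489991 0.02758299 1.0897477 ] [ 0.12262036  0.0136993  -0.9923591 ]
480.4331680936498 -0.016112417832319835 [-0.07973074 -0.60738226  1.17350376] [ 0.45422896  0.4461005  -0.77114875]
[0.25861694 0.56862649 0.24162506] [ 2.11777571e-01  9.77317691e-01 -6.18757054e-04 -9.21762954e-05] 0.1 1.001747317711347
[[-0.91   0.414 -0.   ]
 [ 0.414  0.91  -0.001]
 [-0.    -0.001 -1.   ]]
```

View pics/t0.png

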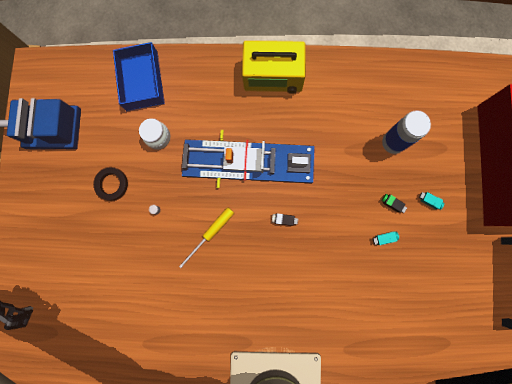

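View pics/s0.png

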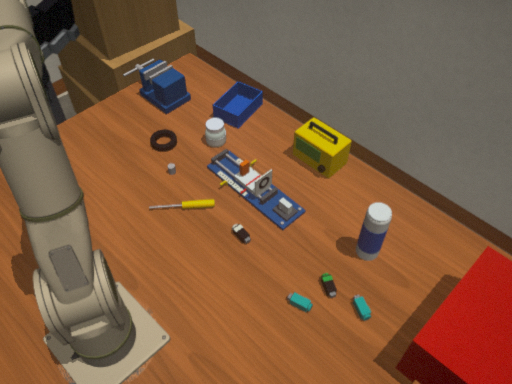

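The top view shows the green sensor at about (394,203) with turquoise look-alikes at (431,200) and (385,239). The spare is at (285,219). The tester spans (182–314, 140–183), with yellow tabs at (221,134) and (219,183), the pedestal at (299,161) and the handle at (229,155).

```bash
python3 - <<'E'
from h import *
a=snap('top');b=snap('side')
f=lambda im,x0,y0,w,h,s:cv2.resize(im[y0:y0+h,x0:x0+w],None,fx=s,fy=s,interpolation=cv2.INTER_CUBIC)
A=f(a['color'],170,120,160,70,5);B=np.hstack([f(a['color'],365,175,80,48,5),f(b['color'],290,262,80,48,5)])
cv2.imwrite('pics/c1.png',np.vstack([A,B])[:,:,::-1])
def blobs(c,lo,hi,box,z,name):
    x0,y0,x1,y1=box
    hsv=cv2.cvtColor(c['color'],cv2.COLOR_RGB2HSV)
    m=cv2.inRange(hsv,np.array(lo),np.array(hi));k=np.zeros_like(m);k[y0:y1,x0:x1]=m[y0:y1,x0:x1]
    n,l,s,ce=cv2.connectedComponentsWithStats(k)
    for i in range(1,n):
        if s[i,4]>5:
            pts=np.argwhere(l==i)[:,::-1].astype(np.float32)
            r=cv2.minAreaRect(pts)
            print(name,s[i,4],ce[i].round(1),plane(c,[ce[i]],z).round(4)[0],'dep',depth(c,np.round(ce[i])).round(3)[0])
            bp=plane(c,cv2.boxPoints(r),z)[:,:2]; print('   box',bp.round(3).tolist())
T=(170,120,330,195)
blobs(a,(22,150,120),(35,255,255),T,.012,'yellow')
blobs(a,(100,150,60),(130,255,255),T,.012,'blue')
blobs(a,(0,150,100),(4,255,255),T,.021,'red');blobs(a,(174,150,100),(180,255,255),T,.021,'red2')
blobs(a,(7,190,150),(16,255,255),(215,140,245,168),.09,'orange')
S=(375,185,412,220)
blobs(a,(45,100,60),(75,255,255),S,.026,'green')
blobs(a,(0,0,0),(180,255,60),S,.026,'black')
blobs(b,(45,100,60),(75,255,255),(315,270,345,300),.026,'greenS')
blobs(b,(0,0,0),(180,255,60),(315,270,345,300),.026,'blackS')
E
```

```text
yellow 30 [221.2 134.8] [0.6812 0.1576 0.012 ] dep [0.677 0.156 0.027]
   box [[0.667, 0.163], [0.695, 0.16], [0.694, 0.153], [0.667, 0.155]]
yellow 33 [218.1 182.4] [0.5518 0.1614 0.012 ] dep [0.551 0.16  0.024]
   box [[0.539, 0.166], [0.564, 0.165], [0.564, 0.156], [0.539, 0.158]]
blue 103 [196.1 143.8] [0.6552 0.2245 0.012 ] dep [0.655 0.225 0.011]
   box [[0.648, 0.255], [0.665, 0.255], [0.661, 0.175], [0.645, 0.176]]
blue 48 [256.3 145.1] [0.6545 0.0625 0.012 ] dep [0.655 0.064 0.009]
   box [[0.66, 0.074], [0.66, 0.05], [0.649, 0.05], [0.649, 0.074]]
blue 1065 [286.2 163.7] [ 0.6055 -0.0179  0.012 ] dep [ 0.605 -0.018  0.009]
   box [[0.563, 0.078], [0.661, 0.075], [0.656, -0.091], [0.558, -0.087]]
blue 6 [220.5 148. ] [0.6448 0.1582 0.012 ] dep [0.644 0.159 0.015]
   box [[0.645, 0.151], [0.645, 0.151], [0.645, 0.165], [0.645, 0.165]]
blue 388 [205.1 157.9] [0.6171 0.1985 0.012 ] dep [0.616 0.198 0.014]
   box [[0.602, 0.242], [0.634, 0.242], [0.631, 0.151], [0.599, 0.151]]
blue 47 [265.8 160.6] [0.6129 0.0364 0.012 ] dep [0.613 0.036 0.006]
   box [[0.598, 0.043], [0.629, 0.
[... 1222 characters left out ...]
13 -0.29   0.028]
   box [[0.505, -0.278], [0.527, -0.292], [0.52, -0.305], [0.497, -0.291]]
black 7 [383.3 196.4] [ 0.5218 -0.2726  0.026 ] dep [ 0.525 -0.278  0.005]
   box [[0.516, -0.267], [0.529, -0.276], [0.528, -0.278], [0.515, -0.269]]
black 53 [390.3 205.3] [ 0.4987 -0.291   0.026 ] dep [ 0.5   -0.29   0.026]
   box [[0.513, -0.266], [0.527, -0.287], [0.484, -0.317], [0.47, -0.296]]
greenS 67 [326.3 277.2] [ 0.514  -0.2892  0.026 ] dep [ 0.515 -0.288  0.024]
   box [[0.516, -0.273], [0.533, -0.29], [0.514, -0.306], [0.497, -0.288]]
blackS 119 [328.  286.5] [ 0.4957 -0.3103  0.026 ] dep [ 0.498 -0.309  0.024]
   box [[0.497, -0.284], [0.522, -0.295], [0.498, -0.335], [0.473, -0.325]]
```

View pics/c1.png

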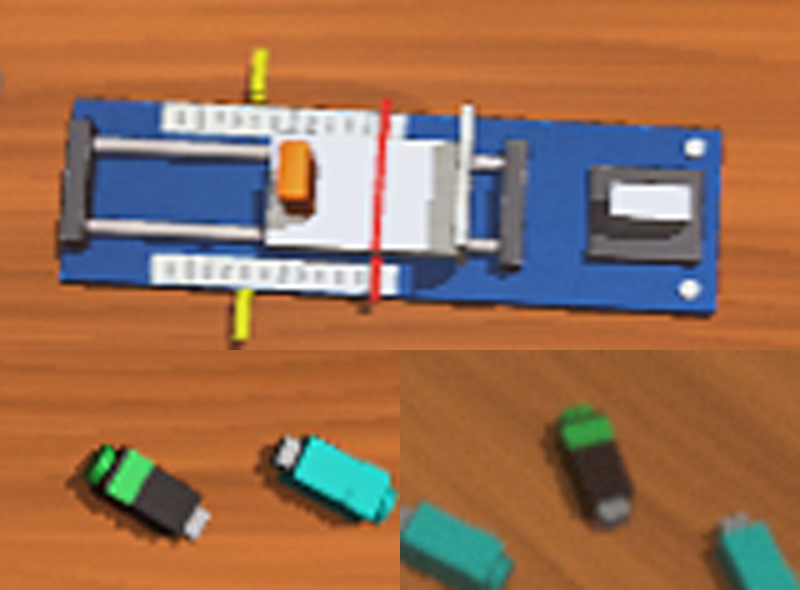

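The crop resolves the base corners, the white pedestal top, the red bar, the tabs and the sensor's top-face corners. I'll convert those to positions.

```bash
python3 - <<'E'
from h import *
a=snap('top');b=snap('side')
cv=lambda p,x0,y0,oy=0,ox=0:(np.array(p,float)-[ox,oy]+.5)/5-.5+[x0,y0]
P=lambda p,z:plane(a,cv(p,170,120),z)[:,:2]
base=P([(75,98),(722,130),(716,314),(60,283)],.012);print('base',base.round(4).tolist())
ped=P([(610,182),(690,186),(690,221),(610,217)],.055);print('ped',ped.mean(0).round(4),ped.round(4).tolist())
# tester frame: +x from pedestal to handle
ax=(base[0]-base[1])+(base[3]-base[2]);ax/=np.linalg.norm(ax);ay=np.array([-ax[1],ax[0]])
O=base.mean(0)-ax*.005
print('ax',ax,np.degrees(np.arctan2(ax[1],ax[0])),'O',O,'rest',O-.13*ax)
loc=lambda q:np.c_[(q-O)@ax,(q-O)@ay].round(4)
print('ped local',loc(ped.mean(0)[None]))
print('red',loc(P([(386,105),(376,297)],.021)))
print('tabs',loc(P([(259,75),(242,315)],.02)),'at .012',loc(P([(259,75),(242,315)],.012)))
print('handle',loc(P([(281,142),(311,143),(309,198),(279,200)],.09)))
s=plane(a,cv([(127,449),(212,490),(188,537),(105,500)],365,175,350),.026);print('sens top',s.round(4).tolist(),s.mean(0))
s=plane(b,cv([(560,428),(608,418),(632,490),(590,512)],290,262,350,400),.026);print('sens side',s.round(4).tolist(),s.mean(0))
# depth cloud of sensor top
for c,box in((a,(380,192,410,215)),(b,(314,268,346,300))):
    g=np.array([(x,y) for x in range(box[0],box[2]) for y in range(box[1],box[3])]);q=depth(c,g)
    k=(q[:,2]>.021)&(q[:,2]<.032);q=q[k][:,:2].astype(np.float32);r=cv2.minAreaRect(q);print(k.sum(),r,q.mean(0), cv2.boxPoints(r).round(4).tolist())
E
```

```text
base [[0.6676, 0.2563], [0.6562, -0.0916], [0.5569, -0.0889], [0.5666, 0.2595]]
ped [ 0.6081 -0.0502] [[0.6178, -0.0296], [0.6166, -0.0705], [0.5984, -0.0707], [0.5996, -0.0298]]
ax [0.0302145  0.99954344] 88.26857298903664 O [0.61165399 0.07886058] rest [ 0.6077261  -0.05108007]
ped local [[-0.1291 -0.0003]]
red [[ 0.0106 -0.0522]
 [ 0.0099  0.051 ]]
tabs [[ 0.0793 -0.0656]
 [ 0.0798  0.0639]] at .012 [[ 0.0804 -0.0676]
 [ 0.0808  0.0628]]
handle [[ 0.0572 -0.0143]
 [ 0.0422 -0.0145]
 [ 0.0415  0.0133]
 [ 0.0563  0.015 ]]
sens top [[0.5274, -0.2906, 0.026], [0.5067, -0.3358, 0.026], [0.4818, -0.3225, 0.026], [0.5005, -0.2785, 0.026]] [ 0.50411135 -0.30682465  0.026     ]
sens side [[0.5052, -0.2802, 0.026], [0.5282, -0.2948, 0.026], [0.5033, -0.3312, 0.026], [0.4776, -0.3235, 0.026]] [ 0.50359817 -0.30742689  0.026     ]
216 ((0.5048604011535645, -0.3041239082813263), (0.06608977168798447, 0.027179861441254616), 56.53956985473633) [ 0.505604   -0.30165136] [[0.47530001401901245, -0.32420000433921814], [0.49799999594688416, -0.3391999900341034], [0.5343999862670898, -0.2840000092983246], [0.5116999745368958, -0.26910001039505005]]
179 ((0.5045623779296875, -0.3063734769821167), (0.06709017604589462, 0.027325976639986038), 57.234527587890625) [ 0.5051019 -0.305506 ] [[0.4749000072479248, -0.3271999955177307], [0.49790000915527344, -0.34200000762939453], [0.5342000126838684, -0.2856000065803528], [0.5112000107765198, -0.27079999446868896]]
```

Careful with the scale: shifts go in shares of 0.75 m and turns go in shares of 180 degrees. That gives: -0.351 m is -0.468, -0.192 m is -0.256, 0.7 rad is 0.2228.

>>> {"name": "move_arm", "arguments": {"plan": [{"delta_pos":[-0.468,-0.256,0],"turn":[0,0,0.2228],"fingers":0.35},{"delta_pos":[-0.468,-0.256,0],"turn":[0,0,0.2228],"fingers":0.35},{"delta_pos":[-0.468,-0.256,0],"turn":[0,0,0.2228],"fingers":0.35},{"delta_pos":[-0.468,-0.256,0],"turn":[0,0,0.2228],"fingers":0.35},{"delta_pos":[-0.468,-0.256,0],"turn":[0,0,0.2228],"fingers":0.35},{"delta_pos":[-0.468,-0.256,0],"turn":[0,0,0.2228],"fingers":0.35},{"delta_pos":[-0.468,-0.256,0],"turn":[0,0,0.2228],"fingers":0.35}], "force": 40}}

```text
clock: 1.18
position: [0.5009, 0.2448, 0.2426]
ee_rot: [0.536, 0.844, -0.0, 0.001]
ft_force: [0.1, 0.4, 0.5]
grip_width: 0.651
grasp_force: 0.0
```

```bash
cat > g.py <<'E'
import sys; from h import *
# usage: g.py x y z yaw_of_tool_y_deg
o=get_obs();R=Rot.from_quat(o['ee_rot']).as_matrix();p=np.array(o['position'])
x,y,z,w=map(float,sys.argv[1:5]);w=np.radians(w)
yy=np.array([np.cos(w),np.sin(w),0]);zz=np.array([0,0,-1.]);G=np.c_[np.cross(yy,zz),yy,zz]
print('clk',o['clock'],'p',p.round(4),'ydeg',np.degrees(np.arctan2(R[1,1],R[0,1])).round(2),'w',o['grip_width'],'j',np.round(o['joint_pos'],2))
print('delta',(R.T@(np.array([x,y,z])-p)).round(4),'turn',Rot.from_matrix(R.T@G).as_rotvec().round(3),'ft',np.round(o['ft_force'],1))
E
python3 g.py .5055 -.304 .12 -31.7
```

```text
clk 1.175 p [0.5009 0.2448 0.2426] ydeg 25.14 w 0.6505719143643656 j [-0.77  0.18  0.26  1.66 -0.05  1.31 -0.06]
delta [-0.4986 -0.2291  0.1229] turn [0.001 0.001 0.992] ft [0.1 0.4 0.5]
```

Converted, -0.499 m is -0.6653, -0.229 m is -0.3053, 0.992 rad is 0.3158.

>>> {"name": "move_arm", "arguments": {"plan": [{"delta_pos":[-0.6653,-0.3053,0],"turn":[0,0,0.3158],"fingers":0.35},{"delta_pos":[-0.6653,-0.3053,0],"turn":[0,0,0.3158],"fingers":0.35},{"delta_pos":[-0.6653,-0.3053,0],"turn":[0,0,0.3158],"fingers":0.35},{"delta_pos":[-0.6653,-0.3053,0],"turn":[0,0,0.3158],"fingers":0.35},{"delta_pos":[-0.6653,-0.3053,0],"turn":[0,0,0.3158],"fingers":0.35},{"delta_pos":[-0.6653,-0.3053,0],"turn":[0,0,0.3158],"fingers":0.35},{"delta_pos":[-0.6653,-0.3053,0],"turn":[0,0,0.3158],"fingers":0.35},{"delta_pos":[-0.6653,-0.3053,0],"turn":[0,0,0.3158],"fingers":0.35},{"delta_pos":[-0.6653,-0.3053,0],"turn":[0,0,0.3158],"fingers":0.35},{"delta_pos":[-0.6653,-0.3053,0.164],"turn":[0,0,0.3158],"fingers":0.35},{"delta_pos":[-0.6653,-0.3053,0.164],"turn":[0,0,0.3158],"fingers":0.35},{"delta_pos":[-0.6653,-0.3053,0.164],"turn":[0,0,0.3158],"fingers":0.35}]}}

```text
clock: 2.68
position: [0.5038, -0.2987, 0.1157]
ee_rot: [0.872, 0.489, -0.003, -0.003]
ft_force: [0.1, -0.7, 2.0]
grip_width: 0.649
grasp_force: 0.0
```

```bash
python3 g.py .5055 -.304 .014 -31.7; python3 -c "
from workcell import *;print(tip_reach if not callable(tip_reach) else tip_reach())"
```

```text
clk 2.675 p [ 0.5038 -0.2987  0.1157] ydeg -31.4 w 0.6489628640397781 j [-0.1   0.42  0.69  1.74 -0.29  1.1   0.14]
delta [-0.0035  0.005   0.1017] turn [-0.008  0.002  0.005] ft [ 0.1 -0.7  2. ]
0.011
```

Converted, 0.08 m is 0.1067, 0.06 m is 0.08.

>>> {"name": "move_arm", "arguments": {"plan": [{"delta_pos":[0,0,0.04],"turn":[0,0,0],"fingers":0.35},{"delta_pos":[0,0,0.08],"turn":[0,0,0],"fingers":0.35},{"delta_pos":[0,0,0.1067],"turn":[0,0,0],"fingers":0.35},{"delta_pos":[0,0,0.1067],"turn":[0,0,0],"fingers":0.35},{"delta_pos":[0,0,0.1067],"turn":[0,0,0],"fingers":0.35}]}}

```text
clock: 3.3
position: [0.5072, -0.3006, 0.0409]
ee_rot: [0.872, 0.489, 0.001, 0.001]
ft_force: [-0.7, 0.7, 0.3]
grip_width: 0.654
grasp_force: 0.0
```

```bash
python3 g.py .5055 -.304 .014 -31.7; python3 - <<'E'
from h import *
a=snap('top');b=snap('side')
f=lambda im,x0,y0,w,h,s:cv2.resize(im[y0:y0+h,x0:x0+w],None,fx=s,fy=s,interpolation=cv2.INTER_CUBIC)
cv2.imwrite('pics/c2.png',np.hstack([f(a['color'],350,160,100,90,4),f(b['color'],280,230,100,90,4)])[:,:,::-1])
E
```

```text
clk 3.3 p [ 0.5072 -0.3006  0.0409] ydeg -31.4 w 0.6541875389269002 j [-0.06  0.52  0.64  1.79 -0.37  0.96  0.2 ]
delta [-0.0038  0.0003  0.0269] turn [ 0.002 -0.     0.005] ft [-0.7  0.7  0.3]
```

View pics/c2.png

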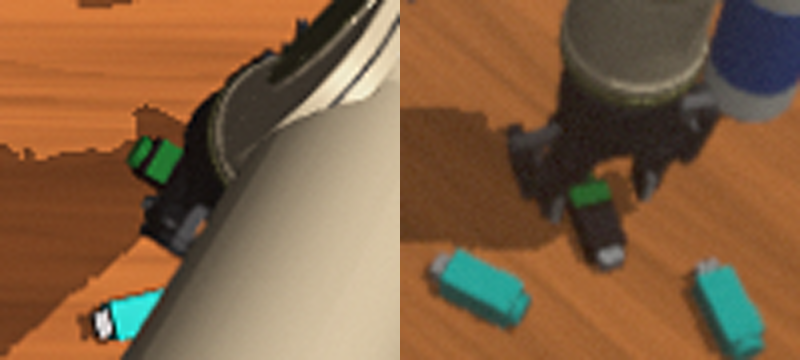

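The jaws straddle the sensor in the side view, with the stripe at about (590,190) in the crop. Next I'll go down and close.

Converted, 0.027 m is 0.036, -0.004 m is -0.0053.

>>> {"name": "move_arm", "arguments": {"plan": [{"delta_pos":[-0.0053,0,0.02],"turn":[0,0,0],"fingers":0.35},{"delta_pos":[-0.0053,0,0.0333],"turn":[0,0,0],"fingers":0.35},{"delta_pos":[-0.0053,0,0.036],"turn":[0,0,0],"fingers":0.35},{"delta_pos":[-0.0053,0,0.036],"turn":[0,0,0],"fingers":0.5},{"delta_pos":[-0.0053,0,0.036],"turn":[0,0,0],"fingers":0.6},{"delta_pos":[-0.0053,0,0.036],"turn":[0,0,0],"fingers":1},{"delta_pos":[-0.0053,0,0.036],"turn":[0,0,0],"fingers":1},{"delta_pos":[-0.0053,0,0.036],"turn":[0,0,0],"fingers":1},{"delta_pos":[-0.0053,0,0.036],"turn":[0,0,0],"fingers":1}], "force": 30}}

```text
clock: 4.53
position: [0.5046, -0.3037, 0.0127]
ee_rot: [0.872, 0.489, 0.0, 0.0]
ft_force: [-0.2, -0.0, 5.6]
grip_width: 0.294
grasp_force: 30.4
```

```bash
python3 g.py .6079 -.0505 .16 -1.7
```

```text
clk 4.525 p [ 0.5046 -0.3037  0.0127] ydeg -31.4 w 0.2943136947569023 j [-0.03  0.56  0.62  1.8  -0.4   0.91  0.22]
delta [ 0.27   -0.0436 -0.1473] turn [ 0.001 -0.    -0.518] ft [-0.2 -0.   5.6]
```

Converted, 0.27 m is 0.36, -0.03 m is -0.04, -0.518 rad is -0.1649.

>>> {"name": "move_arm", "arguments": {"plan": [{"delta_pos":[0,0,-0.04],"turn":[0,0,0],"fingers":1},{"delta_pos":[0,0,-0.1067],"turn":[0,0,0],"fingers":1},{"delta_pos":[0,0,-0.16],"turn":[0,0,0],"fingers":1},{"delta_pos":[0.0533,-0.0067,-0.196],"turn":[0,0,-0.0318],"fingers":1},{"delta_pos":[0.12,-0.02,-0.196],"turn":[0,0,-0.0637],"fingers":1},{"delta_pos":[0.1867,-0.0267,-0.196],"turn":[0,0,-0.0955],"fingers":1},{"delta_pos":[0.2533,-0.04,-0.196],"turn":[0,0,-0.1273],"fingers":1},{"delta_pos":[0.32,-0.0533,-0.196],"turn":[0,0,-0.1592],"fingers":1},{"delta_pos":[0.36,-0.0587,-0.196],"turn":[0,0,-0.1649],"fingers":1},{"delta_pos":[0.36,-0.0587,-0.196],"turn":[0,0,-0.1649],"fingers":1},{"delta_pos":[0.36,-0.0587,-0.196],"turn":[0,0,-0.1649],"fingers":1},{"delta_pos":[0.36,-0.0587,-0.196],"turn":[0,0,-0.1649],"fingers":1}]}}

```text
clock: 6.02
position: [0.6069, -0.0521, 0.1593]
ee_rot: [0.719, 0.695, -0.0, 0.0]
ft_force: [0.7, 0.1, 0.4]
grip_width: 0.3
grasp_force: 29.7
```

```bash
python3 g.py .6079 -.0505 .09 -1.7; python3 - <<'E'
from h import *
a=snap('top');b=snap('side')
f=lambda im,x0,y0,w,h,s:cv2.resize(im[y0:y0+h,x0:x0+w],None,fx=s,fy=s,interpolation=cv2.INTER_CUBIC)
cv2.imwrite('pics/c3.png',np.hstack([f(a['color'],250,110,100,100,4),f(b['color'],230,130,100,100,4)])[:,:,::-1])
E
```

```text
clk 6.025 p [ 0.6069 -0.0521  0.1593] ydeg -1.9 w 0.2996268896459191 j [-0.41  0.38  0.53  1.64 -0.2   1.18  0.13]
delta [0.0016 0.0009 0.0693] turn [-0.     0.001 -0.003] ft [0.7 0.1 0.4]
```

View pics/c3.png

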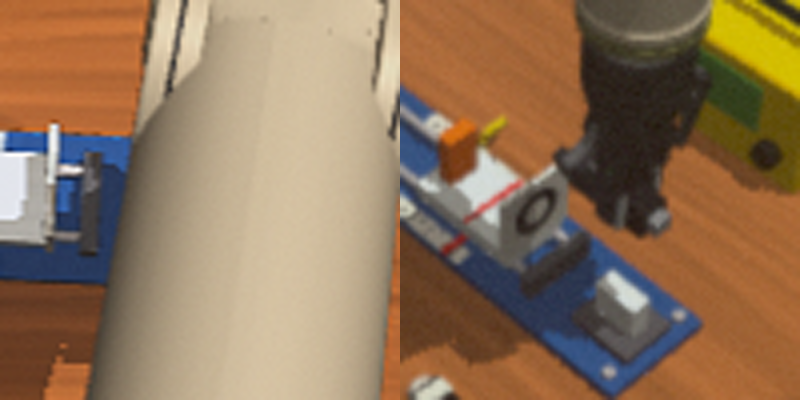

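The sensor is held, with its grey connector visible at crop (657,222), which is side-image (294,185). I'll use that to check its lengthwise position in the grip.

```bash
python3 - <<'E'
from h import *
b=snap('side')
y,x=np.mgrid[180:192,286:302]
c=b['color'].astype(int);m=(c[180:192,286:302].min(-1)>85)
g=np.c_[x[m],y[m]];print(m.sum(),g.mean(0),np.median(depth(b,g),0).round(4),depth(b,g).round(3)[:,1].min(),plane(b,[g.mean(0)],.160).round(4))
q=np.array([(u,v) for u in range(280,305) for v in range(160,195)]);d=depth(b,q);k=(d[:,2]>.14)&(d[:,2]<.178);print(d[k][:,1].min(),d[k][:,2].min(),np.percentile(d[k][:,1],[1,5]))
E
python3 g.py .6079 -.0505 .0685 -1.7
```

```text
16 [294.75   183.9375] [ 0.6061 -0.0816  0.1669] -0.087 [[ 0.6106 -0.0783  0.16  ]]
-0.08703868034923627 0.1491606539374144 [-0.08625372 -0.08503004]
clk 6.175 p [ 0.6071 -0.0511  0.1594] ydeg -1.81 w 0.2987300098139816 j [-0.41  0.38  0.53  1.64 -0.2   1.18  0.13]
delta [0.0006 0.0008 0.0909] turn [ 0.     0.    -0.002] ft [ 0.7 -0.6 -0.5]
```

>>> {"name": "move_arm", "arguments": {"plan": [{"delta_pos":[0,0.0013,0.04],"turn":[0,0,0],"fingers":1},{"delta_pos":[0,0.0013,0.08],"turn":[0,0,0],"fingers":1},{"delta_pos":[0,0.0013,0.1],"turn":[0,0,0],"fingers":1},{"delta_pos":[0,0.0013,0.1107],"turn":[0,0,0],"fingers":1},{"delta_pos":[0,0.0013,0.1173],"turn":[0,0,0],"fingers":1},{"delta_pos":[0,0.0013,0.1173],"turn":[0,0,0],"fingers":1},{"delta_pos":[0,0.0013,0.1173],"turn":[0,0,0],"fingers":1}]}}

```text
clock: 7.05
position: [0.6088, -0.0502, 0.072]
ee_rot: [0.718, 0.696, 0.0, 0.0]
ft_force: [0.6, -0.1, 0.4]
grip_width: 0.297
grasp_force: 29.7
```

```bash
python3 g.py .6079 -.0505 .068 -1.7
```

```text
clk 7.05 p [ 0.6088 -0.0502  0.072 ] ydeg -1.72 w 0.29709735748665367 j [-0.38  0.48  0.49  1.71 -0.26  1.02  0.17]
delta [-0.0003 -0.0009  0.004 ] turn [ 0.001 -0.    -0.   ] ft [ 0.6 -0.1  0.4]
```

Converted, 0.004 m is 0.0053, -0.001 m is -0.0013.

>>> {"name": "move_arm", "arguments": {"plan": [{"delta_pos":[0,-0.0013,0.0027],"turn":[0,0,0],"fingers":1},{"delta_pos":[0,-0.0013,0.0053],"turn":[0,0,0],"fingers":1},{"delta_pos":[0,-0.0013,0.0053],"turn":[0,0,0],"fingers":1},{"delta_pos":[0,-0.0013,0.0053],"turn":[0,0,0],"fingers":1}]}}

```text
clock: 7.55
position: [0.6074, -0.0501, 0.0677]
ee_rot: [0.718, 0.696, 0.0, -0.0]
ft_force: [-2.9, -0.1, 5.3]
grip_width: 0.303
grasp_force: 30.5
```

```bash
python3 g.py .6079 -.0505 .068 -1.7
```

```text
clk 7.55 p [ 0.6074 -0.0501  0.0677] ydeg -1.72 w 0.3030068617878963 j [-0.38  0.48  0.49  1.71 -0.26  1.01  0.17]
delta [-0.0004  0.0005 -0.0003] turn [ 0. -0. -0.] ft [-2.9 -0.1  5.3]
```

Converted, -0.11 m is -0.1467, -0.06 m is -0.08.

>>> {"name": "move_arm", "arguments": {"plan": [{"delta_pos":[0,0,0],"turn":[0,0,0],"fingers":0.66},{"delta_pos":[0,0,0],"turn":[0,0,0],"fingers":0.62},{"delta_pos":[0,0,0],"turn":[0,0,0],"fingers":0.5},{"delta_pos":[0,0,0],"turn":[0,0,0],"fingers":0.4},{"delta_pos":[0,0,0],"turn":[0,0,0],"fingers":0.35},{"delta_pos":[0,0,-0.0267],"turn":[0,0,0],"fingers":0.35},{"delta_pos":[0,0,-0.08],"turn":[0,0,0],"fingers":0.35},{"delta_pos":[0,0,-0.1467],"turn":[0,0,0],"fingers":0.35},{"delta_pos":[0,0,-0.1467],"turn":[0,0,0],"fingers":0.2},{"delta_pos":[0,0,-0.1467],"turn":[0,0,0],"fingers":0.2}]}}

```text
clock: 8.8
position: [0.6074, -0.0501, 0.178]
ee_rot: [0.718, 0.696, 0.0, 0.0]
ft_force: [-0.4, -1.2, -1.4]
grip_width: 0.799
grasp_force: 0.0
```

```bash
python3 g.py .613 .129 .178 88.3;python3 g.py .613 .129 .178 -91.7; python3 - <<'E'
from h import *
b=snap('side')
f=lambda im,x0,y0,w,h,s:cv2.resize(im[y0:y0+h,x0:x0+w],None,fx=s,fy=s,interpolation=cv2.INTER_CUBIC)
cv2.imwrite('pics/c4.png',f(b['color'],230,130,100,100,5)[:,:,::-1])
E
```

```text
clk 8.8 p [ 0.6074 -0.0501  0.178 ] ydeg -1.72 w 0.7993459052015314 j [-0.41  0.37  0.53  1.62 -0.2   1.21  0.13]
delta [1.792e-01 3.000e-04 1.000e-04] turn [ 1.000e-03  0.000e+00 -1.571e+00] ft [-0.4 -1.2 -1.4]
clk 8.8 p [ 0.6074 -0.0501  0.178 ] ydeg -1.72 w 0.7993459052015314 j [-0.41  0.37  0.53  1.62 -0.2   1.21  0.13]
delta [1.792e-01 3.000e-04 1.000e-04] turn [ 0.00e+00 -1.00e-03  1.57e+00] ft [-0.4 -1.2 -1.4]
```

View pics/c4.png

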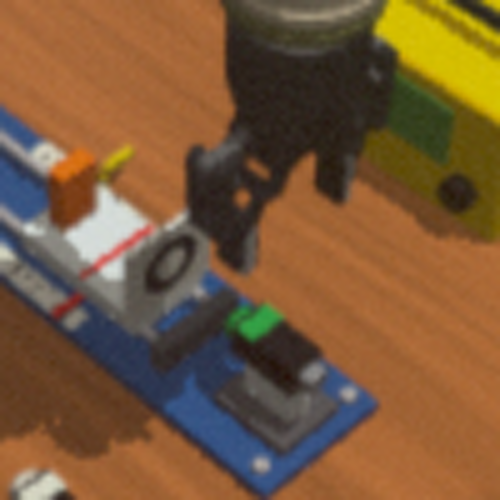

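The sensor sits flat on the pedestal facing the plate, stripe at crop (260,320), and the gripper is clear. Next I go above the handle with the jaws turned along the pull.

Converted, 0.179 m is 0.2387, 0.14 m is 0.1867, -1.571 rad is -0.5001.

>>> {"name": "move_arm", "arguments": {"plan": [{"delta_pos":[0.0667,0,0],"turn":[0,0,-0.0573],"fingers":0.3},{"delta_pos":[0.1333,0,0],"turn":[0,0,-0.1146],"fingers":0.3},{"delta_pos":[0.1867,0,0],"turn":[0,0,-0.1719],"fingers":0.3},{"delta_pos":[0.2387,0,0],"turn":[0,0,-0.2292],"fingers":0.3},{"delta_pos":[0.2387,0,0],"turn":[0,0,-0.2865],"fingers":0.3},{"delta_pos":[0.2387,0,0],"turn":[0,0,-0.3438],"fingers":0.3},{"delta_pos":[0.2387,0,0],"turn":[0,0,-0.4011],"fingers":0.3},{"delta_pos":[0.2387,0,0],"turn":[0,0,-0.4584],"fingers":0.3},{"delta_pos":[0.2387,0,0],"turn":[0,0,-0.5001],"fingers":0.3},{"delta_pos":[0.2387,0,0],"turn":[0,0,-0.5001],"fingers":0.3},{"delta_pos":[0.2387,0,0],"turn":[0,0,-0.5001],"fingers":0.3},{"delta_pos":[0.2387,0,0],"turn":[0,0,-0.5001],"fingers":0.3}]}}

```text
clock: 10.35
position: [0.6126, 0.1289, 0.1771]
ee_rot: [0.016, 1.0, -0.0, -0.0]
ft_force: [-0.9, -0.1, 0.7]
grip_width: 0.701
grasp_force: 0.0
```

```bash
python3 g.py .613 .129 .064 88.3
```

```text
clk 10.35 p [0.6126 0.1289 0.1771] ydeg 88.2 w 0.7007424755584739 j [-0.44  0.38  0.2   1.55 -0.08  1.22  1.32]
delta [-0.0004  0.0002  0.1131] turn [-0.    -0.    -0.002] ft [-0.9 -0.1  0.7]
```

Converted, 0.113 m is 0.1507, 0.08 m is 0.1067.

>>> {"name": "move_arm", "arguments": {"plan": [{"delta_pos":[0,0,0.0533],"turn":[0,0,0],"fingers":0.3},{"delta_pos":[0,0,0.1067],"turn":[0,0,0],"fingers":0.3},{"delta_pos":[0,0,0.14],"turn":[0,0,0],"fingers":0.3},{"delta_pos":[0,0,0.1507],"turn":[0,0,0],"fingers":0.3},{"delta_pos":[0,0,0.1507],"turn":[0,0,0],"fingers":0.5},{"delta_pos":[0,0,0.1507],"turn":[0,0,0],"fingers":0.7},{"delta_pos":[0,0,0.1507],"turn":[0,0,0],"fingers":1},{"delta_pos":[0,0,0.1507],"turn":[0,0,0],"fingers":1},{"delta_pos":[0,0,0.1507],"turn":[0,0,0],"fingers":1},{"delta_pos":[0,0,0.1507],"turn":[0,0,0],"fingers":1}], "force": 80}}

```text
clock: 11.6
position: [0.6135, 0.1283, 0.0658]
ee_rot: [0.015, 1.0, 0.0, 0.001]
ft_force: [-1.4, -1.8, 7.4]
grip_width: 0.179
grasp_force: 78.3
```

```bash
python3 g.py .6151 .199 .064 88.3
```

```text
clk 11.6 p [0.6135 0.1283 0.0658] ydeg 88.25 w 0.1787266037418724 j [-0.43  0.49  0.19  1.65 -0.1   1.01  1.34]
delta [0.0005 0.0707 0.0018] turn [ 0.     0.002 -0.001] ft [-1.4 -1.8  7.4]
```

Converted, 0.07 m is 0.0933, 0.068 m is 0.0907.

>>> {"name": "move_arm", "arguments": {"plan": [{"delta_pos":[0,0.0107,0],"turn":[0,0,0],"fingers":1},{"delta_pos":[0,0.024,0],"turn":[0,0,0],"fingers":1},{"delta_pos":[0,0.04,0],"turn":[0,0,0],"fingers":1},{"delta_pos":[0,0.056,0],"turn":[0,0,0],"fingers":1},{"delta_pos":[0,0.072,0],"turn":[0,0,0],"fingers":1},{"delta_pos":[0,0.084,0],"turn":[0,0,0],"fingers":1},{"delta_pos":[0,0.0907,0],"turn":[0,0,0],"fingers":1},{"delta_pos":[0,0.0933,0],"turn":[0,0,0],"fingers":1},{"delta_pos":[0,0.0933,0],"turn":[0,0,0],"fingers":1},{"delta_pos":[0,0.0933,0],"turn":[0,0,0],"fingers":1}]}}

```text
clock: 12.85
position: [0.6157, 0.1952, 0.0657]
ee_rot: [0.016, 1.0, -0.002, 0.0]
ft_force: [-4.0, -10.9, 9.3]
grip_width: 0.177
grasp_force: 78.8
```

```bash
python3 g.py .6151 .199 .064 88.3; python3 - <<'E'
from h import *
a=snap('top');b=snap('side')
f=lambda im,x0,y0,w,h,s:cv2.resize(im[y0:y0+h,x0:x0+w],None,fx=s,fy=s,interpolation=cv2.INTER_CUBIC)
cv2.imwrite('pics/c5.png',np.hstack([f(a['color'],180,125,80,70,5),f(b['color'],205,145,80,70,5)])[:,:,::-1])
E
```

```text
clk 12.85 p [0.6157 0.1952 0.0657] ydeg 88.13 w 0.17749723680502638 j [-0.51  0.52  0.17  1.59 -0.1   1.03  1.23]
delta [0.0007 0.0037 0.0017] turn [-0.003  0.001 -0.003] ft [ -4.  -10.9   9.3]
```

View pics/c5.png

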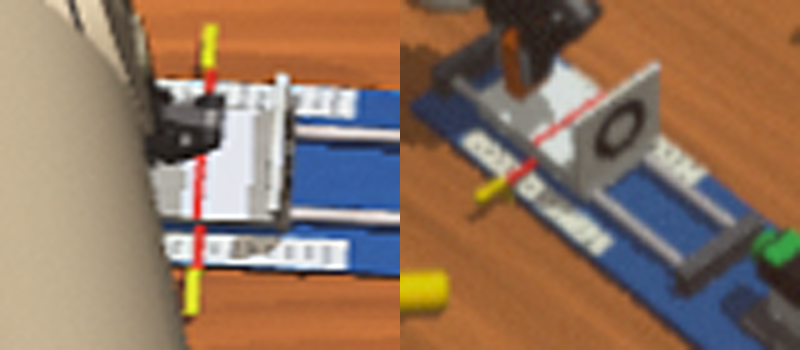

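The red bar is nearly level with the tabs. In the top crop its ends are at about (210,75) and (197,265), and the tabs at (208,45) and (191,290). I'll get a subpixel reading.

```bash
cat > m.py <<'E'
from h import *
ax=np.array([.0302,.99954])
for n,box in(('top',(205,120,235,195)),('side',(215,160,250,192))):
    c=snap(n);h=cv2.cvtColor(c['color'],cv2.COLOR_RGB2HSV);x0,y0,x1,y1=box
    def pts(lo,hi,z):
        m=cv2.inRange(h,np.array(lo),np.array(hi));g=np.argwhere(m[y0:y1,x0:x1]>0)[:,::-1]+[x0,y0];return plane(c,g,z)[:,:2]
    r=np.r_[pts((0,150,90),(6,255,255),.021),pts((172,150,90),(180,255,255),.021)]
    for z in(.012,.021):
        y=pts((20,150,100),(36,255,255),z);ay=np.array([ax[1],-ax[0]])
        for s in(0,1):
            k=((y-[.6117,.0789])@ay>0)==s
            if k.sum()>3: print(n,z,s,k.sum(),'tab',np.mean(y[k]@ax).round(4),'red',np.mean(r@ax).round(4),len(r))
E
python3 m.py
```

```text
top 0.012 0 30 tab 0.1781 red 0.1761 29
top 0.012 1 28 tab 0.1783 red 0.1761 29
top 0.021 0 30 tab 0.177 red 0.1761 29
top 0.021 1 28 tab 0.1772 red 0.1761 29
side 0.012 0 26 tab 0.181 red 0.1747 9
side 0.021 0 26 tab 0.1748 red 0.1747 9
```

Converted, 0.001 m is 0.0013.

>>> {"name": "move_arm", "arguments": {"plan": [{"delta_pos":[0,0.0013,0],"turn":[0,0,0],"fingers":1},{"delta_pos":[0,0.0013,0],"turn":[0,0,0],"fingers":1},{"delta_pos":[0,0.0013,0],"turn":[0,0,0],"fingers":1},{"delta_pos":[0,0.0013,0],"turn":[0,0,0],"fingers":1},{"delta_pos":[0,0.0013,0],"turn":[0,0,0],"fingers":1},{"delta_pos":[0,0.0013,0],"turn":[0,0,0],"fingers":1}]}}

```text
clock: 13.8
position: [0.6157, 0.1961, 0.0658]
ee_rot: [0.016, 1.0, -0.002, 0.0]
ft_force: [-4.2, -12.2, 10.1]
grip_width: 0.173
grasp_force: 78.8
```

```bash
python3 m.py; python3 g.py .6151 .199 .064 88.3; python3 - <<'E'
from h import *
b=snap('side')
g=np.array([(u,v) for u in range(262,305) for v in range(180,225)]);d=depth(b,g);k=(d[:,2]>.076)&(d[:,2]<.088)
q=d[k];print(k.sum(),q[:,2].mean(),cv2.minAreaRect(q[:,:2].astype(np.float32)))
E
```

```text
top 0.012 0 29 tab 0.178 red 0.177 36
top 0.012 1 28 tab 0.1783 red 0.177 36
top 0.021 0 29 tab 0.1769 red 0.177 36
top 0.021 1 28 tab 0.1772 red 0.177 36
side 0.012 0 25 tab 0.1811 red 0.1758 7
side 0.021 0 25 tab 0.175 red 0.1758 7
clk 13.9 p [0.6157 0.1961 0.0658] ydeg 88.12 w 0.17613604246203624 j [-0.51  0.52  0.17  1.59 -0.1   1.03  1.23]
delta [0.0007 0.0029 0.0017] turn [-0.003  0.001 -0.003] ft [ -4.5 -10.8  10. ]
133 0.08051594848681634 ((0.6073564291000366, -0.05163271725177765), (0.06586780399084091, 0.028575057163834572), 87.77483367919922)
```

```bash
python3 -c "from workcell import hand_in;print(hand_in())"
```

```text
the job is handed in; nothing more can be done
None
```

I've handed the job in at about 14 s of the 54 s allowed; no verdict came back. By my last camera readings, the green-faced sensor sits flat within about 2 mm of the pedestal's centre, facing the plate. The gripper holds the slide at about 79 N with its pointer within about 1 mm of the yellow mark.

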